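# Spice jar into the snap-gate rack

## Robot

A 6-joint arm with a two-finger parallel gripper is mounted at the origin on a cart in front of the work surface, level with it; the furniture and walls round the work are solid. World frame = base frame: x ahead of the robot, y to its left, z up, the work surface at z = 0. Lengths are in mm, angles in rad, forces in N, time in s.
With the tool pointing down it reaches from about 300 to 775 mm from the base axis. Payload 14.6 kg.
Tool frame: the origin (TCP) lies midway between the tips of the shut fingers; the grasp point (between the pads) lies 19 mm behind it; z points along the fingers, y is the direction in which the jaws open and shut (so a half turn about z gives the same grasp; the last joint's range is limited). The gripper opens to 94 mm and grips with 3 to 60 N. Pads are 16 mm wide; open, the fingers measure 119 mm over their backs; the gripper's body (75 mm by 177 mm) begins 78 mm behind the grasp point.
Start: joints at [-1.283, 0.3, 1.521, -0, 1.321, -0.067], TCP at [191.064, -515.736, 205.446] pointing down, gripper open.
Joint ranges: [-3.03, 3.03], [-0.79, 2.21], [0.23, 2.52], [-1.04, 4.18], [0, 3.07], [-2.55, 2.55]. Speed limits (rad/s): [2.22, 2.22, 2.57, 3.14, 3.14, 3.14].

## Interface

Orientations are given as [roll, pitch, yaw] about the fixed x, y, z axes, in that order (R = Rz(yaw) Ry(pitch) Rx(roll)).
In Python, from cell import manip, camera gives the robot as it stands. The module is installed in compiled form; this text tells all that it offers.
- The arm moves only by the tool jog_arm, never from a script. Its argument "commands" is a list of rows, each a list of 7 numbers: the shift along the world's x, y, z in units of 1 m (1.0 is 1 m), then the turn, a rotation vector about the world's x, y, z in units of 120 degrees (1.0 is 120 degrees), then the opening, from 0 (shut) to 1 (fully open). In form: [[x, y, z, ax, ay, az, grip], ...]. A call has exactly 10 rows; each row is the pose to reach, as a shift and turn from the pose commanded when the call began; what a row does not reach only later rows make up. A row lasts 1/8 s, in which the tool goes at most 62.5 mm and 10.7 degrees, less where a joint would pass 70% of its speed; a pose out of reach is approached as far as the arm can. A call with a number of a shift or a turn outside -1 to 1 is refused whole. A call with a gripper value outside its range is refused whole. The fingers move at their own pace and stop on an object; "grip_force" is the grip in N (left out, the last holds). Time passes only in rows, so rows that repeat a pose let the fingers close, or fill a call up. It gives the time, the measured TCP pose, the force and the opening at its end, in the units of the state.
- manip.read_state(): the state, without advancing time (a new reading comes with each control period).
- camera(name): name is "scene" or "top" or "wrist"; returns a dict with "pixels" (384x512x3 uint8, blue, green, red), "vertical_fov" (degrees; the focal length in pixels is half the picture's height over the tangent of half this angle, whatever the lens; pixels are square), "cx", "cy" (the principal point, pixels), "rvec" (rotation vector, rad) and "tvec" (3), from world to camera coordinates, as OpenCV has them. Camera axes: x right, y down, z forward; pixel columns grow to the right and rows downward; lengths in mm; the calibration is good to about 2 mm. A picture is of the moment at which its call begins. There is no depth.
- manip.sign_off(): hands the job in, once; it reports no verdict.
The state is a dict: "clock": time; "joints": joint angles; "qd": joint speeds; "effort": joint torques, N m; "eef_pos": TCP position; "eef_rot": TCP orientation; "wrist_force": force on the tool from outside, world axes, zero at the start; "moment": the same for the moment, N m; "finger_gap": finger opening in mm.
Only numpy, scipy, OpenCV 4.12 (cv2) and the standard library are available. Lean on these libraries where they do the work, as an engineer would, in place of code of your own. Each camera call takes 0.05 s, during which the arm holds its last target.

## Task

Stand the spice jar that is out on the table upright in the empty bay of the steel seasoning rack while the rack's gate is still down. Then push the gate up by its top bar, gently and only until its spring takes over and snaps it upright against its stop; do not bear against the gate once it stands at the stop. Leave the other two containers standing in their bays, and let go of everything.

Things in the scene. Friction and masses are not known exactly. Their poses are not given: they have to be found in the camera images.
- jar: Round spice jar, clear with reddish contents and a yellow cap, loose, standing on the table by itself: 45 mm across, 100 mm tall, about 0.1 kg. Origin at the centre of its underside, z up. Grasp it round the body from above.
- rack: Plain steel seasoning rack, fixed: a tray with three bays along its y (pitch 76 mm; middle bay at the origin), each 73 (y) x 64 (x) mm inside, floor 4 mm above the table, walls 22 mm high with rims to 25. About 265 mm along y; tray x -35 to +35 mm, side runners on to x = -120. Origin at table height under the middle bay; z up, -x is the front, with the gate. Turned up to 0.2 rad.
- gate (a joint): Angle (rad) of the wire gate: 0 = down, leaning 40 deg out to the rack's -x (start); 0.70 = upright at its hard stop. Frame 210 mm wide (y, centred on the rack) with a top bar (a 14 mm round grey sleeve that rolls freely on it) 75 mm from the hinge axis. Bistable spring: holds the gate down up to about 0.60 rad; past that it throws the gate upright by itself and holds it there.
- hinge_mid (a point): Point fixed on the rack: middle of the gate's hinge axis (along the rack's y, 26 mm above the table) IF the hinge carriage were at mid-setting. The carriage is really clamped anywhere up to 25 mm to either side of this along the rack's x, different each time and not reported: find the gate by touch or sight.
- bar_down_mid (a point): Point fixed on the rack: where the middle of the top bar's axis would be with the gate down and the carriage at mid-setting (really up to 25 mm nearer or farther along x); 83 mm above the table. Push here along the rack's +x with shut fingers pointing down, tips 15 to 25 mm below the bar. The push takes about 5 to 7 N at first, then ever less.
- bar_up_mid (a point): Point fixed on the rack: where the middle of the top bar's axis would be with the gate upright and the carriage at mid-setting; 101 mm above the table. The snap point lies about 8 mm in front of the bar's true upright place, after about 40 mm of travel; there the push force falls to nothing and the gate leaves the fingers. Pushing on reaches the hard stop.
- coaster: Thin round black rubber mat, 58 mm across and 2 mm thick, fixed on the floor of the empty bay and marking its middle; origin at the centre of its underside (4 mm above the table). It may be any of the three bays.
- shaker: Glass salt shaker with a rounded grey cap, 44 mm across, 90 mm tall, loose, standing in one bay of the rack; origin at the centre of its underside. Leave it alone.
- syrup: Small squarish jar of amber syrup, 37 x 46 mm, 74 mm tall, loose, standing in another bay; origin at the centre of its underside. Leave it alone.

How it is judged:
By the outcome, as a careful person would: the job done as asked, in the order asked, and still so for the second after the job is handed in, with the robot touching nothing.
It also fails if it takes over 67 s, if anything falls off the work surface, if the arm or the gripper's body presses on something with over 40 N, if the wrist force passes 120 N, or if a joint passes its speed limit or range.

## Working session

There is one attempt and no reset: what is moved stays moved. The work goes in short steps, Python scripts to look and compute and a tool call to move; the robot and the scene stay as the last step left them, time stands still between calls to the robot, and variables do not carry over. Pictures are saved under pics/ and viewed, and the job is handed in when it is done.

Besides the shell and the picture viewer there is one more tool, called after "Emit:" by a JSON object that holds its "api" and its "payload". jog_arm: Moves the arm, as the interface text tells. Its arguments: {"type":"object","properties":{"commands":{"type":"array","items":{"type":"array","items":{"type":"number"}}},"grip_force":{"type":"number"}},"required":["commands"]}

```bash
mkdir -p pics
cat > h.py <<'E'
import numpy as np, cv2
from cell import manip, camera
def cam(n):
    c=camera(n); p=np.array(c["pixels"]); f=p.shape[0]/2/np.tan(np.radians(c["vertical_fov"])/2)
    R=cv2.Rodrigues(np.array(c["rvec"],float))[0]; t=np.array(c["tvec"],float).ravel()
    return dict(p=p,f=f,cx=c["cx"],cy=c["cy"],R=R,t=t,C=-R.T@t)
def ray(c,u,v):
    d=c["R"].T@np.array([(u-c["cx"])/c["f"],(v-c["cy"])/c["f"],1.]); return d/np.linalg.norm(d)
def onz(c,u,v,z):
    d=ray(c,u,v); return c["C"]+d*(z-c["C"][2])/d[2]
def proj(c,P):
    q=c["R"]@np.array(P,float)+c["t"]; return np.array([c["cx"]+c["f"]*q[0]/q[2],c["cy"]+c["f"]*q[1]/q[2]])
E
python3 - <<'E'
from h import *
print(manip.read_state())
import pickle
for n in("scene","top","wrist"):
    c=cam(n); cv2.imwrite(f"pics/{n}0.png",c["p"]); print(n,c["C"],c["f"],ray(c,256,192)); pickle.dump(c,open(n+"0.pkl","wb"))
E
```

```text
{'clock': 0.0, 'joints': array([-1.28259655e+00,  3.00476731e-01,  1.52157692e+00, -1.91051168e-05,
        1.32068800e+00, -6.65874419e-02]), 'qd': array([ 0.00200514,  0.00012861,  0.00117368,  0.00121102,  0.0004569 ,
       -0.00078007]), 'effort': array([-3.50851406e-04, -5.31807554e+01, -3.52737880e+01,  7.08269281e-02,
        2.43939960e-02, -8.35335845e-05]), 'eef_pos': array([ 190.99031428, -515.49810834,  204.88499936]), 'eef_rot': array([-3.14044497e+00, -5.79879070e-05,  3.54791922e-01]), 'wrist_force': array([-0.45658048,  1.12972548,  0.68852429]), 'moment': array([-0.02430191, -0.00558754, -0.03853321]), 'finger_gap': 93.89502193670374}
scene [1.74972496e-02 5.01605574e+02 4.54908278e+02] 384.95104744561445 [ 0.62340517 -0.64712838 -0.43885175]
top [461.39505214 -26.76404667 929.98424778] 365.97631972407856 [ 0.09037874 -0.0170354  -0.99576176]
wrist [ 258.00510364 -490.73169398  384.50574686] 327.47819622410424 [-0.24301721 -0.07939143 -0.96676762]
```

View pics/scene0.png

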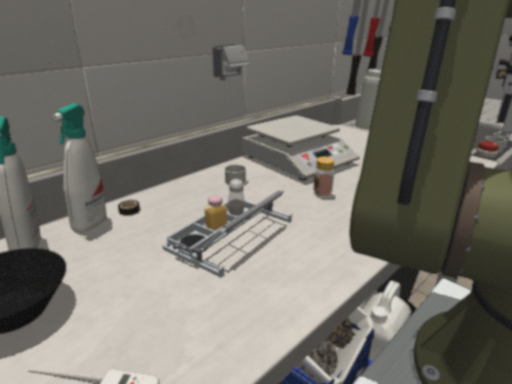

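View pics/top0.png

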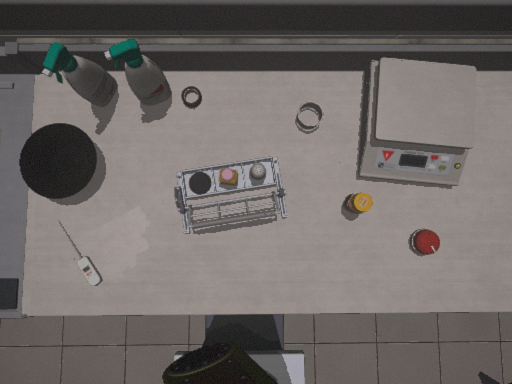

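View pics/wrist0.png

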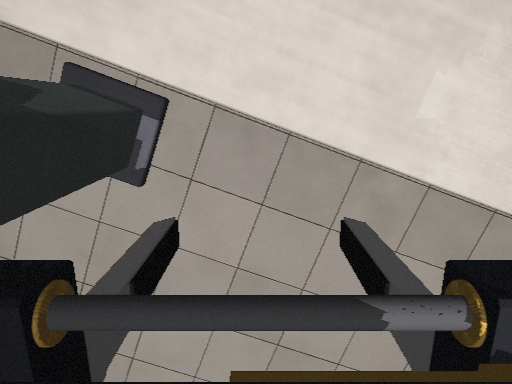

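The top view shows the black coaster in the left (+y) bay at about (200,183). The syrup is at (228,176), the shaker at (258,172), and the yellow-capped jar at about (361,203). The gate leans to the robot side. I'll zoom in and measure.

Run:
```python
from h import *
import pickle
c=pickle.load(open("top0.pkl","rb")); s=pickle.load(open("scene0.pkl","rb"))
cv2.imwrite("pics/top0z.png",cv2.resize(c["p"][140:250,160:300],None,fx=5,fy=5,interpolation=cv2.INTER_CUBIC))
cv2.imwrite("pics/scene0z.png",cv2.resize(s["p"][150:280,155:345],None,fx=4,fy=4,interpolation=cv2.INTER_CUBIC))
for nm,k in(("top",c),("scene",s)):
    h=cv2.cvtColor(k["p"],cv2.COLOR_BGR2HSV)
    m=cv2.inRange(h,(15,150,90),(32,255,255))
    n,l,st,ce=cv2.connectedComponentsWithStats(m)
    for i in range(1,n):
        if st[i,4]>15: print(nm,"yellow",st[i],ce[i])
    if nm=="top":
        m=cv2.inRange(h,(0,0,0),(180,255,45)); n,l,st,ce=cv2.connectedComponentsWithStats(m)
        for i in range(1,n):
            if st[i,4]>50 and 180<ce[i][0]<300: print("dark",st[i],ce[i],onz(k,*ce[i],6))
```

```text
top yellow [354 193  18  19 166] [362.3373494  201.84939759]
dark [    0     4   512    27 10001] [246.1739826   17.47765223] [1011.79814015  -19.27887589    6.        ]
dark [ 163  315  119   69 4786] [226.97346427 355.90179691] [146.68131562  30.24623607   6.        ]
scene yellow [318 157  14  12  89] [324.86516854 164.04494382]
```

View pics/top0z.png

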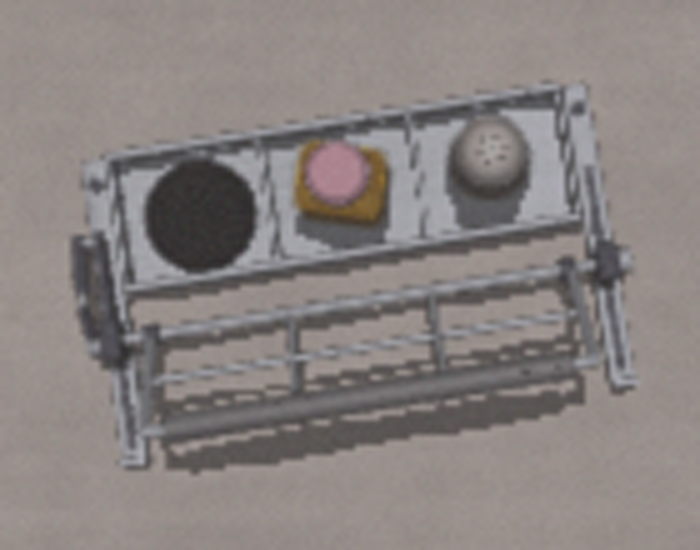

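View pics/scene0z.png

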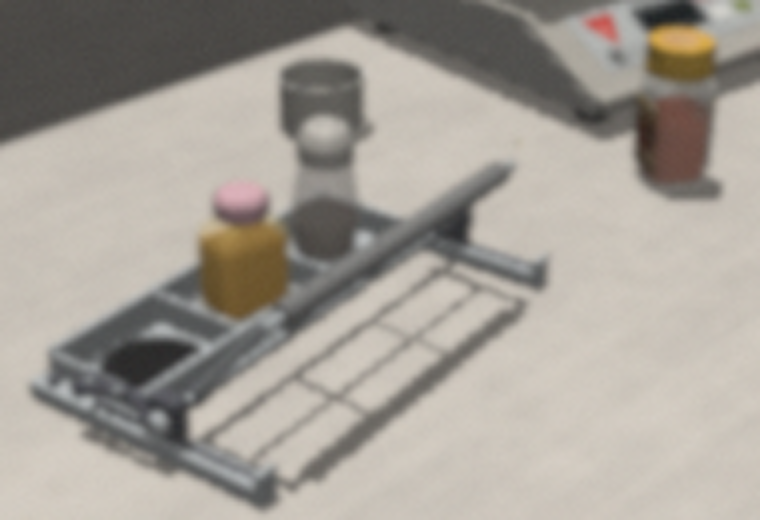

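Run:
```python
from h import *
import pickle
c=pickle.load(open("top0.pkl","rb")); s=pickle.load(open("scene0.pkl","rb"))
g=cv2.cvtColor(c["p"],cv2.COLOR_BGR2GRAY)
sub=g[165:205,185:215]; m=(sub<70).astype(np.uint8)
n,l,st,ce=cv2.connectedComponentsWithStats(m); 
i=1+np.argmax(st[1:,4]); u=ce[i]+[185,165]; print("coaster px",u,st[i],"world",onz(c,*u,6), "diam mm",(onz(c,u[0]+st[i,2]/2,u[1],6)-onz(c,u[0]-st[i,2]/2,u[1],6)))
Z=lambda x,y:((x+.5)/5+160-.5,(y+.5)/5+140-.5)
def line(a,b,z):
    A=onz(c,*Z(*a),z);B=onz(c,*Z(*b),z); d=A-B; return A.round(1),B.round(1),"yaw",np.arctan2(-d[0],d[1]).round(4),"len",np.linalg.norm(d).round(1)
print("backrim",line((108,160),(560,92),25))
print("frontrim",line((130,290),(582,221),25))
print("bar",line((160,430),(582,365),83))
print("hinge",line((130,338),(575,268),26))
for d in[(95,183),(578,98),(132,462),(625,382)]: print(d,onz(c,*Z(*d),25).round(1))
for nm,d in(("syrupcap",(338,172)),("shakertop",(490,145))): print(nm,Z(*d),onz(c,*Z(*d),74 if nm[1]=='y' else 90).round(1))
a=onz(c,362.34,201.85,98); print("jar top@z98",a)
# triangulate
r1=ray(c,362.34,201.85); r2=ray(s,324.87,164.04)
t=np.linalg.lstsq(np.c_[r1,-r2],s["C"]-c["C"],rcond=None)[0]
P,Q=c["C"]+t[0]*r1,s["C"]+t[1]*r2; print("tri",P,Q)
for z in(85,100): print(z,onz(s,324.87,164.04,z))
```

```text
coaster px [199.75956284 182.68032787] [  5   7  21  22 366] world [569.65391738  99.9715644    6.        ] diam mm [ -0.22730172 -53.1748654    0.        ]
backrim (array([595.4, 143.8,  25. ]), array([629. , -81.9,  25. ]), 'yaw', np.float64(0.1477), 'len', np.float64(228.1))
frontrim (array([530.4, 132. ,  25. ]), array([563.8, -92.2,  25. ]), 'yaw', np.float64(0.1478), 'len', np.float64(226.6))
bar (array([461.4, 107.2,  83. ]), array([490.2, -87.2,  83. ]), 'yaw', np.float64(0.147), 'len', np.float64(196.5))
hinge (array([506.6, 131.5,  26. ]), array([540.2, -88.4,  26. ]), 'yaw', np.float64(0.1517), 'len', np.float64(222.4))
(95, 183) [583.9 150.   25. ]
(578, 98) [625.9 -90.9  25. ]
(132, 462) [445.9 129.9  25. ]
(625, 382) [ 483.7 -112.5   25. ]
syrupcap (227.2, 174.0) [582.   26.2  74. ]
shakertop (257.6, 168.6) [592.1 -45.2  90. ]
jar top@z98 [ 513.18960564 -283.89714038   98.        ]
tri [ 513.99142223 -287.87774383   85.12029121] [ 514.27902443 -287.66843014   85.07350517]
85 [ 514.38123462 -287.82529944   85.        ]
100 [ 493.52348007 -255.81340943  100.        ]
```

The yaw comes out at 0.148 from three lines that agree. The rack centre is about (581,25), the coaster (570,100), and the bar (down) is at about rack x −106. The jar is near (513,−285). I'll move above it and refine with the wrist camera.

Emit:
{"api": "jog_arm", "payload": {"commands": [[0.02,0.015,0.01,0,0,0,1],[0.065,0.045,0.02,0,0,0,1],[0.11,0.078,0.02,0,0,0,1],[0.155,0.11,0.02,0,0,0,1],[0.2,0.143,0.02,0,0,0,1],[0.245,0.175,0.02,0,0,0,1],[0.285,0.205,0.02,0,0,0,1],[0.312,0.224,0.01,0,0,0,1],[0.322,0.231,0.0,0,0,0,1],[0.322,0.231,0.0,0,0,0,1]], "grip_force": 15}}

```text
clock: 1.4
eef_pos: [512.6, -284.6, 204.3]
eef_rot: [-3.14, 0.001, 0.355]
wrist_force: [0.3, -0.5, -0.3]
finger_gap: 93.7
```

Run:
```python
from h import *
s=manip.read_state(); print(s["eef_pos"],s["eef_rot"],s["clock"])
import pickle
c=cam("wrist"); cv2.imwrite("pics/wrist1.png",c["p"]); print(c["C"]); pickle.dump(c,open("wrist1.pkl","wb"))
h=cv2.cvtColor(c["p"],cv2.COLOR_BGR2HSV)
m=cv2.inRange(h,(15,150,90),(32,255,255)); n,l,st,ce=cv2.connectedComponentsWithStats(m)
for i in range(1,n):
    if st[i,4]>100: print(st[i],ce[i],onz(c,*ce[i],100))
t=pickle.load(open("top0.pkl","rb"))
for u in[(362,180),(362,172),(460,184)]: print(u,onz(t,*u,0),onz(t,*u,40))
```

```text
[ 512.58533005 -284.6437296   204.28900397] [-3.13996191e+00  1.37592485e-03  3.55310882e-01] 1.4
[ 579.85615079 -259.83017547  383.75688397]
[ 238  161   48   49 1157] [261.87208297 185.66983578] [ 515.38227862 -286.06098227  100.        ]
[ 32 291  14  31 150] [ 38.5        305.42666667] [ 324.96666356 -122.1430985   100.        ]
[477 320  10  25 105] [482.38095238 331.38095238] [ 451.13296638 -546.83612679  100.        ]
(362, 180) [ 575.51193396 -315.29196982    0.        ] [ 570.60359784 -302.88195648   40.        ]
(362, 172) [ 596.26483982 -316.02244198    0.        ] [ 590.46389048 -303.58100994   40.        ]
(460, 184) [ 5.64074835e+02 -5.68328769e+02 -1.13686838e-13] [ 559.65842581 -545.03526846   40.        ]
```

View pics/wrist1.png

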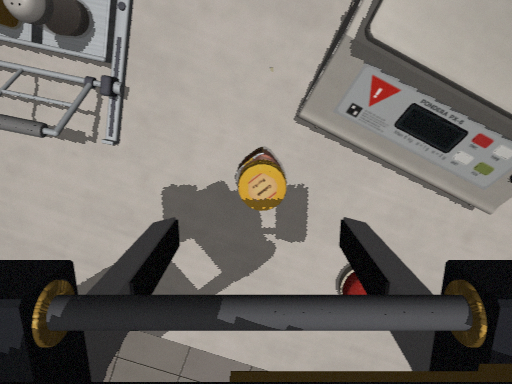

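The wrist view shows the yellow cap's top disc at about (262,184), which puts the jar at (516,−286). It sits between the fingers (mid-column 260), and the scale is well clear. I'll descend and grip.

Emit:
{"api": "jog_arm", "payload": {"commands": [[0.002,-0.001,-0.02,0,0,0,1],[0.003,-0.001,-0.055,0,0,0,1],[0.003,-0.001,-0.09,0,0,0,1],[0.003,-0.001,-0.12,0,0,0,1],[0.003,-0.001,-0.148,0,0,0,1],[0.003,-0.001,-0.164,0,0,0,1],[0.003,-0.001,-0.17,0,0,0,1],[0.003,-0.001,-0.17,0,0,0,1],[0.003,-0.001,-0.17,0,0,0,0.3],[0.003,-0.001,-0.17,0,0,0,0.3]], "grip_force": 15}}

```text
clock: 2.7
eef_pos: [516.4, -285.9, 36.1]
eef_rot: [3.141, -0.001, 0.355]
wrist_force: [-0.2, 0.8, 0.3]
finger_gap: 77.1
```

Emit:
{"api": "jog_arm", "payload": {"commands": [[0,0,0,0,0,0,0.3],[0,0,0,0,0,0,0.3],[0,0,0,0,0,0,0.3],[0,0,0,0,0,0,0.3],[0,0,0,0,0,0,0.3],[0,0,0,0,0,0,0.3],[0,0,0,0,0,0,0.3],[0,0,0,0,0,0,0.3],[0,0,0,0,0,0,0.3],[0,0,0,0,0,0,0.3]], "grip_force": 15}}

```text
clock: 3.95
eef_pos: [516.1, -285.8, 35.5]
eef_rot: [3.141, -0.0, 0.355]
wrist_force: [-0.2, -0.4, 1.6]
finger_gap: 51.2
```

Run:
```python
from h import *
s=manip.read_state(); print(s["eef_pos"],s["finger_gap"],s["wrist_force"],s["clock"])
c=cam("wrist"); cv2.imwrite("pics/wrist2.png",c["p"])
c=cam("scene"); cv2.imwrite("pics/scene2.png",cv2.resize(c["p"][100:250,230:420],None,fx=4,fy=4))
s=manip.read_state(); print(s["eef_pos"],s["finger_gap"],s["wrist_force"],s["clock"])
```

```text
[ 516.09908449 -285.77717783   35.50225205] 51.15287434313892 [-0.16990708 -0.42320241  1.62981768] 3.95
[ 516.09466197 -285.77013367   35.48581109] 50.885485301281776 [ 0.64946583 -1.10920034  2.16733155] 4.05
```

View pics/wrist2.png

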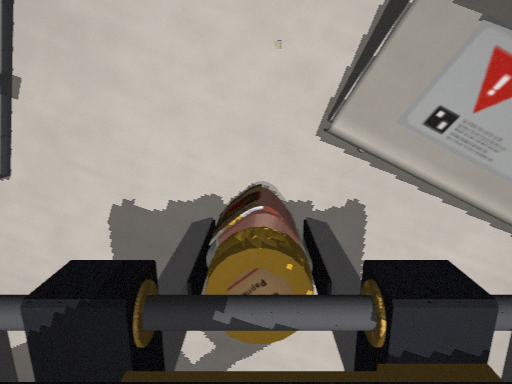

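View pics/scene2.png

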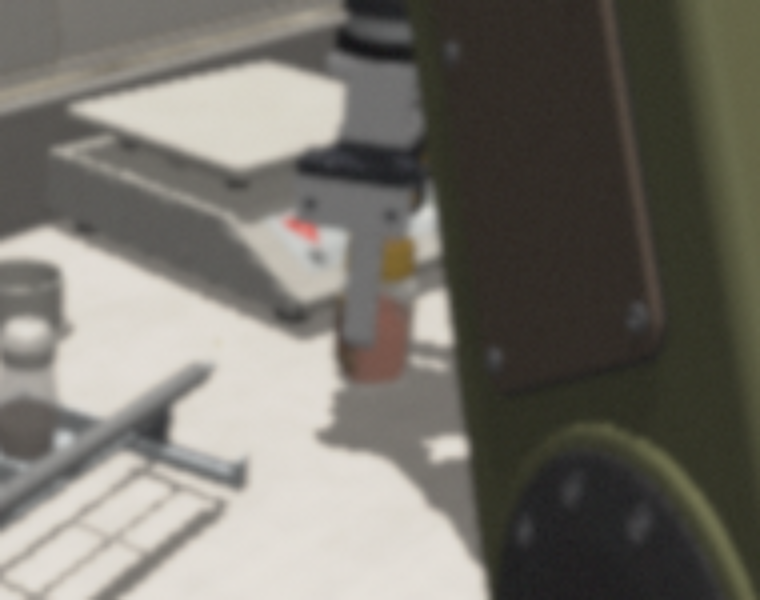

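The jar is between the fingers but not yet clamped (gap 51). I'll keep closing.

Emit:
{"api": "jog_arm", "payload": {"commands": [[0,0,0,0,0,0,0.1],[0,0,0,0,0,0,0.1],[0,0,0,0,0,0,0.1],[0,0,0,0,0,0,0.1],[0,0,0,0,0,0,0.1],[0,0,0,0,0,0,0.1],[0,0,0,0,0,0,0.1],[0,0,0,0,0,0,0.1],[0,0,0,0,0,0,0.1],[0,0,0,0,0,0,0.1]], "grip_force": 20}}

```text
clock: 5.3
eef_pos: [516.1, -285.8, 35.5]
eef_rot: [3.142, -0.0, 0.355]
wrist_force: [0.7, -0.1, 3.6]
finger_gap: 51.0
```

Emit:
{"api": "jog_arm", "payload": {"commands": [[0,0,0.002,0,0,0,0.1],[0,0,0.006,0,0,0,0.1],[0,0,0.012,0,0,0,0.1],[0,0,0.02,0,0,0,0.1],[0,0,0.03,0,0,0,0.1],[0,0,0.04,0,0,0,0.1],[0,0,0.048,0,0,0,0.1],[0,0,0.05,0,0,0,0.1],[0,0,0.05,0,0,0,0.1],[0,0,0.05,0,0,0,0.1]]}}

```text
clock: 6.55
eef_pos: [515.9, -285.6, 85.1]
eef_rot: [-3.141, 0.0, 0.355]
wrist_force: [0.4, -0.2, -1.1]
finger_gap: 50.6
```

Run:
```python
from h import *
import pickle
s=manip.read_state(); print(s["eef_pos"],s["finger_gap"],s["wrist_force"],s["moment"],s["clock"])
c=cam("wrist"); cv2.imwrite("pics/wrist3.png",c["p"]);pickle.dump(c,open("wrist3.pkl","wb"))
c=cam("scene"); cv2.imwrite("pics/scene3.png",cv2.resize(c["p"][100:250,230:420],None,fx=4,fy=4))
```

```text
[ 515.88741768 -285.64462229   85.05891245] 50.58231722184151 [ 0.37995989 -0.20612335 -1.05835355] [-0.04468537 -0.00831152 -0.00088328] 6.55
```

View pics/wrist3.png

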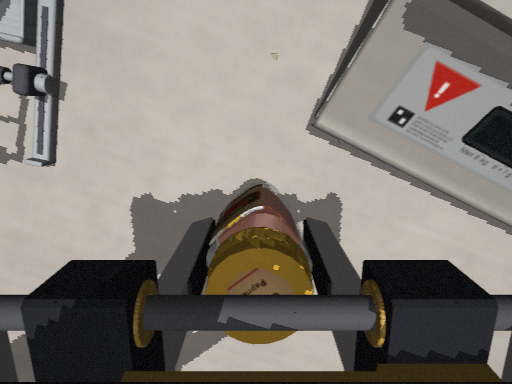

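View pics/scene3.png

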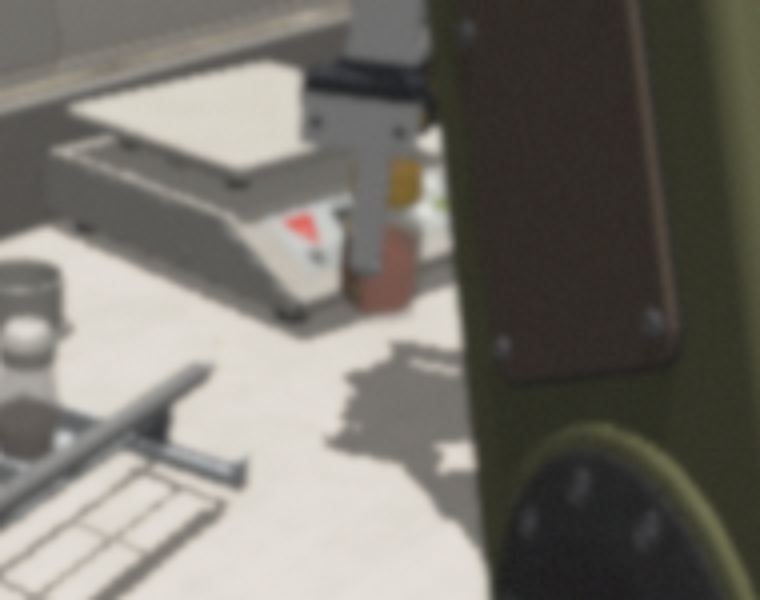

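The jar is lifted and has not moved in the wrist view. The gap reading of about 51 must carry an offset. I'll lift clear and carry it over, turning the jaws along the rack's x.

Emit:
{"api": "jog_arm", "payload": {"commands": [[0,0,0.01,0,0,0,0.1],[0,0,0.03,0,0,0,0.1],[0,0.005,0.055,0,0,0.01,0.1],[0.003,0.02,0.075,0,0,0.03,0.1],[0.008,0.05,0.085,0,0,0.08,0.1],[0.013,0.085,0.085,0,0,0.14,0.1],[0.018,0.12,0.085,0,0,0.2,0.1],[0.023,0.155,0.085,0,0,0.26,0.1],[0.028,0.19,0.085,0,0,0.32,0.1],[0.032,0.22,0.085,0,0,0.37,0.1]]}}

```text
clock: 7.9
eef_pos: [548.1, -63.7, 171.0]
eef_rot: [3.141, -0.0, 1.136]
wrist_force: [0.9, -0.6, -0.2]
finger_gap: 50.9
```

Emit:
{"api": "jog_arm", "payload": {"commands": [[0.004,0.03,0.0,0,0,0.05,0.1],[0.008,0.06,0.0,0,0,0.1,0.1],[0.012,0.09,0.0,0,0,0.15,0.1],[0.016,0.115,0.0,0,0,0.2,0.1],[0.019,0.14,0.0,0,0,0.24,0.1],[0.021,0.155,0.0,0,0,0.265,0.1],[0.0215,0.163,0.0,0,0,0.278,0.1],[0.0215,0.1655,0.0,0,0,0.281,0.1],[0.0215,0.1655,0.0,0,0,0.281,0.1],[0.0215,0.1655,0.0,0,0,0.281,0.1]]}}

```text
clock: 9.15
eef_pos: [569.6, 99.3, 170.5]
eef_rot: [3.142, 0.0, 1.717]
wrist_force: [-0.3, 0.1, -0.1]
finger_gap: 50.7
```

Run:
```python
from h import *
import pickle
s=manip.read_state(); print(s["eef_pos"],s["eef_rot"],s["finger_gap"],s["wrist_force"],s["joints"],s["clock"])
for n in("wrist","top","scene"):
    c=cam(n); pickle.dump(c,open(n+"4.pkl","wb"))
    p=c["p"]
    if n=="top": p=cv2.resize(p[120:250,150:310],None,fx=4,fy=4)
    if n=="scene": p=cv2.resize(p[100:290,130:330],None,fx=3,fy=3)
    cv2.imwrite(f"pics/{n}4.png",p)
```

```text
[569.57594267  99.25137212 170.48864291] [3.14158847e+00 1.95863349e-05 1.71719578e+00] 50.70933263833815 [-0.29304889  0.12769471 -0.14923126] [ 1.09184912e-01  3.91639516e-01  1.48117795e+00 -2.03375254e-05
  1.26877027e+00 -3.72084944e-02] 9.15
```

View pics/wrist4.png

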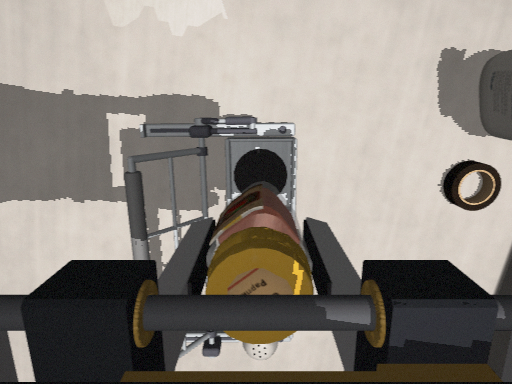

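View pics/top4.png

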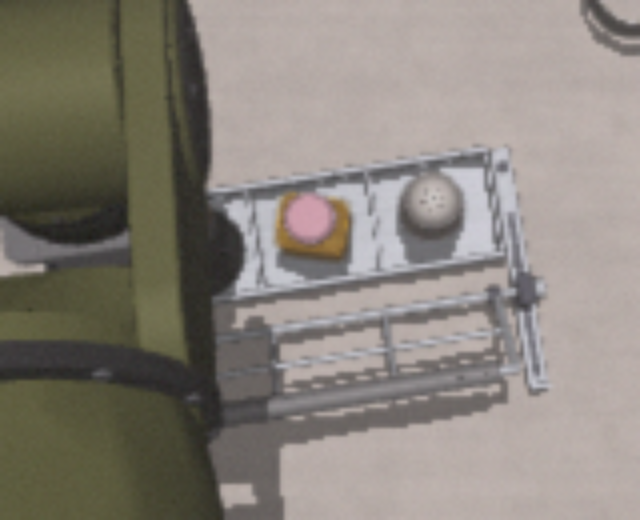

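View pics/scene4.png

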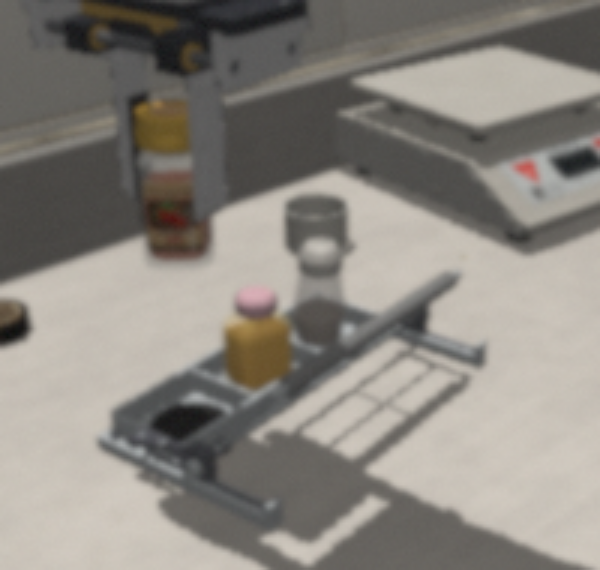

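In the wrist view the coaster is at about (261,174), directly in line below the jar, and the bay walls are at columns 228 and 297. I'll check the coaster centre from this view.

Run:
```python
from h import *
import pickle
c=pickle.load(open("wrist4.pkl","rb")); g=cv2.cvtColor(c["p"],cv2.COLOR_BGR2GRAY)
pts=[]
for r in range(150,182,2):
    row=g[r].astype(int); m=np.where(row[228:297]<70)[0]+228
    if len(m)>5: pts+= [onz(c,m.min()-.5,r,6),onz(c,m.max()+.5,r,6)]; 
    if len(m) and r%6==0: print(r,m.min(),m.max())
for u in range(250,275,4):
    col=np.where(g[138:185,u]<70)[0]+138; pts.append(onz(c,u,col.min()-.5,6))
P=np.array(pts)[:,:2]
A=np.c_[2*P,np.ones(len(P))]; x=np.linalg.lstsq(A,(P**2).sum(1),rcond=None)[0]
print("centre",x[:2],"diam",2*np.sqrt(x[2]+x[0]**2+x[1]**2))
```

```text
150 252 268
156 242 278
162 237 283
168 235 285
174 234 286
180 234 285
centre [568.92982914 107.67064891] diam 55.414497031664226
```

The wrist view puts the coaster at y=107.7 and the top view at 100.0. That gap needs resolving, so I'll cross-check both cameras on common features.

Run:
```python
from h import *
import pickle
w=pickle.load(open("wrist4.pkl","rb")); t=pickle.load(open("top0.pkl","rb")); s=pickle.load(open("scene0.pkl","rb"))
cv2.imwrite("pics/w4z.png",cv2.resize(w["p"][105:215,120:320],None,fx=4,fy=4,interpolation=cv2.INTER_CUBIC))
cv2.imwrite("pics/t0zz.png",cv2.resize(t["p"][75:240,165:245],None,fx=4,fy=4,interpolation=cv2.INTER_CUBIC))
# triangulate coaster from pairs
def tri(a,ua,b,ub):
    r1=ray(a,*ua); r2=ray(b,*ub); k=np.linalg.lstsq(np.c_[r1,-r2],b["C"]-a["C"],rcond=None)[0]
    return (a["C"]+k[0]*r1).round(1),(b["C"]+k[1]*r2).round(1)
g=cv2.cvtColor(s["p"],cv2.COLOR_BGR2GRAY)
m=(g[220:260,170:215]<55).astype(np.uint8); n,l,st,ce=cv2.connectedComponentsWithStats(m); i=1+np.argmax(st[1:,4]); us=ce[i]+[170,220]
print("scene coaster",us,st[i],onz(s,*us,6))
print("proj of (569.65,100,6): scene",proj(s,(569.65,100,6)),"wrist",proj(w,(569.65,100,6)),"; of (569,107.7,6): scene",proj(s,(569,107.7,6)),"top",proj(t,(569,107.7,6)))
print("wrist cam",w["C"])
print("ring wrist",onz(w,471,185,0),"top",onz(t,191.5,97,0))
```

```text
scene coaster [190.47107438 239.51239669] [ 12  16  20  10 121] [576.16056224 102.13139296   6.        ]
proj of (569.65,100,6): scene [193.17579527 240.31336282] wrist [259.60027738 174.12077992] ; of (569,107.7,6): scene [190.41791221 241.87316585] top [196.70437878 182.94938024]
wrist cam [559.02753676 170.14105568 350.02330294]
ring wrist [801.38826132 120.56167146   0.        ] top [795.91340653 124.41546037   0.        ]
```

View pics/w4z.png

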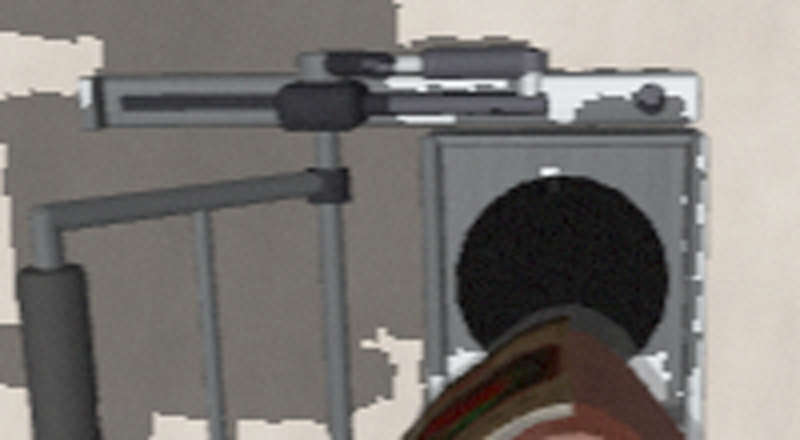

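View pics/t0zz.png

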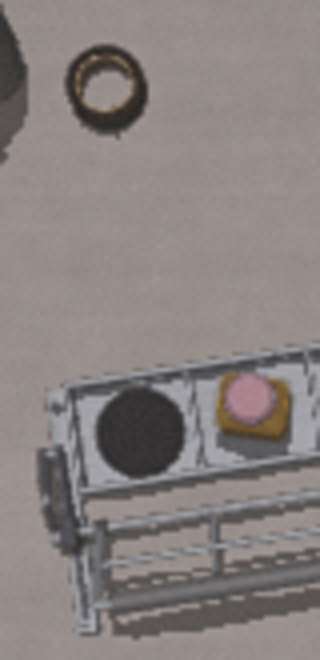

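The coaster's visible outline, centred at about (260.5,175), matches the projection of the top-view estimate (259.6,174.1). My circle fit was contaminated by the jar, so (570,100) stands. I'll lower to about 2 mm above the floor.

Emit:
{"api": "jog_arm", "payload": {"commands": [[0,0.0005,-0.01,0,0,0,0.1],[0,0.0005,-0.03,0,0,0,0.1],[0,0.0005,-0.055,0,0,0,0.1],[0,0.0005,-0.08,0,0,0,0.1],[0,0.0005,-0.098,0,0,0,0.1],[0,0.0005,-0.111,0,0,0,0.1],[0,0.0005,-0.12,0,0,0,0.1],[0,0.0005,-0.125,0,0,0,0.1],[0,0.0005,-0.127,0,0,0,0.1],[0,0.0005,-0.127,0,0,0,0.1]]}}

```text
clock: 10.55
eef_pos: [569.7, 100.3, 43.7]
eef_rot: [3.141, 0.0, 1.718]
wrist_force: [0.2, 0.5, -0.7]
finger_gap: 51.0
```

Run:
```python
from h import *
import pickle
s=manip.read_state(); print(s["eef_pos"],s["eef_rot"],s["finger_gap"],s["wrist_force"],s["clock"])
for n in("wrist","scene"):
    c=cam(n); pickle.dump(c,open(n+"5.pkl","wb"))
    p=c["p"]
    if n=="scene": p=cv2.resize(p[140:280,140:300],None,fx=4,fy=4)
    cv2.imwrite(f"pics/{n}5.png",p)
```

```text
[569.73071971 100.27835696  43.72747693] [3.14109800e+00 2.20005967e-05 1.71823103e+00] 50.962010011911275 [ 0.21873036  0.47672904 -0.71190904] 10.55
```

View pics/wrist5.png

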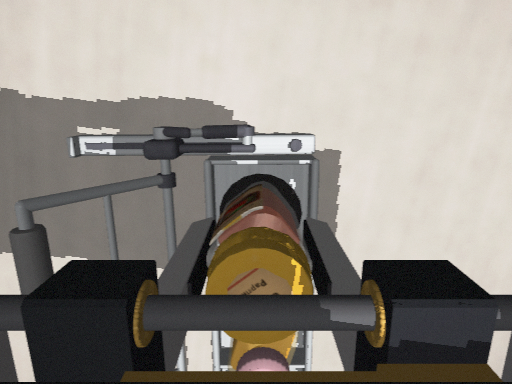

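View pics/scene5.png

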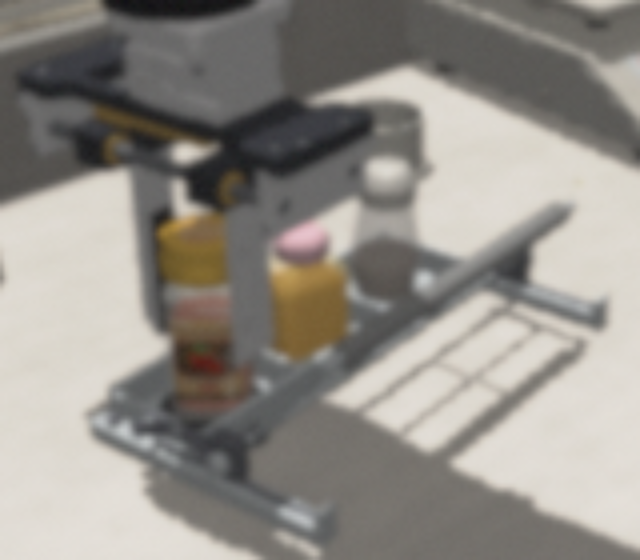

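The jar sits centred over the coaster, whose black rim shows evenly around it. I'll lower the last 2 mm and release.

Emit:
{"api": "jog_arm", "payload": {"commands": [[0,0,-0.0008,0,0,0,0.1],[0,0,-0.0016,0,0,0,0.1],[0,0,-0.0022,0,0,0,0.1],[0,0,-0.0022,0,0,0,0.1],[0,0,-0.0022,0,0,0,0.6],[0,0,-0.0022,0,0,0,0.65],[0,0,-0.0022,0,0,0,0.7],[0,0,-0.0022,0,0,0,0.75],[0,0,-0.0022,0,0,0,0.75],[0,0,-0.0022,0,0,0,0.75]]}}

```text
clock: 11.9
eef_pos: [569.6, 100.3, 41.2]
eef_rot: [-3.142, 0.0, 1.718]
wrist_force: [-0.2, 0.1, -0.7]
finger_gap: 70.6
```

Run:
```python
from h import *
s=manip.read_state(); print(s["eef_pos"],s["finger_gap"],s["wrist_force"],s["clock"])
c=cam("wrist"); cv2.imwrite(f"pics/wrist6.png",c["p"])
```

```text
[569.56858298 100.2590718   41.22810446] 70.58860519936418 [-0.22385765  0.07856596 -0.70410972] 11.9
```

View pics/wrist6.png

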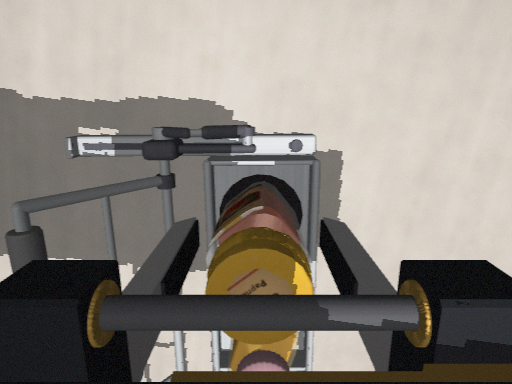

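The jar stands free in the bay. I'll lift straight up, then shift to the front of the gate with the fingers shut and turned 90° so the narrow side faces the bar.

Emit:
{"api": "jog_arm", "payload": {"commands": [[0,0,0.01,0,0,0,0.75],[0,0,0.03,0,0,0,0.75],[0,0,0.055,0,0,0,0.75],[0,0,0.085,0,0,0,0.75],[0,0,0.115,0,0,0,0.75],[0,0,0.14,0,0,0,0.75],[-0.005,-0.003,0.155,0,0,-0.02,0.7],[-0.015,-0.01,0.16,0,0,-0.07,0.5],[-0.03,-0.02,0.16,0,0,-0.13,0.3],[-0.045,-0.032,0.16,0,0,-0.2,0.0]]}}

```text
clock: 13.2
eef_pos: [524.1, 68.0, 202.0]
eef_rot: [3.141, -0.0, 1.295]
wrist_force: [0.2, 0.3, 1.5]
finger_gap: 39.5
```

Emit:
{"api": "jog_arm", "payload": {"commands": [[-0.012,-0.01,0,0,0,-0.075,0],[-0.024,-0.018,0,0,0,-0.15,0],[-0.038,-0.027,0,0,0,-0.225,0],[-0.052,-0.036,0,0,0,-0.3,0],[-0.064,-0.045,0,0,0,-0.37,0],[-0.075,-0.053,0,0,0,-0.44,0],[-0.085,-0.06,0,0,0,-0.5,0],[-0.09,-0.064,0,0,0,-0.54,0],[-0.092,-0.065,0,0,0,-0.55,0],[-0.092,-0.065,0,0,0,-0.55,0]]}}

```text
clock: 14.45
eef_pos: [432.7, 3.3, 201.6]
eef_rot: [3.141, -0.001, 0.149]
wrist_force: [-0.1, -0.1, -0.0]
finger_gap: 0.3
```

Run:
```python
from h import *
import pickle
s=manip.read_state(); print(s["eef_pos"],s["eef_rot"],s["finger_gap"],s["wrist_force"],s["clock"])
w=cam("wrist"); pickle.dump(w,open("wrist7.pkl","wb")); cv2.imwrite("pics/wrist7.png",w["p"])
c=cam("top"); cv2.imwrite("pics/top7.png",cv2.resize(c["p"][140:250,160:300],None,fx=5,fy=5))
```

```text
[432.65382883   3.29501666 201.6383258 ] [ 3.14148217e+00 -6.25659040e-04  1.48676447e-01] 0.31183091655476297 [-0.06285003 -0.06497105 -0.01370864] 14.45
```

View pics/wrist7.png

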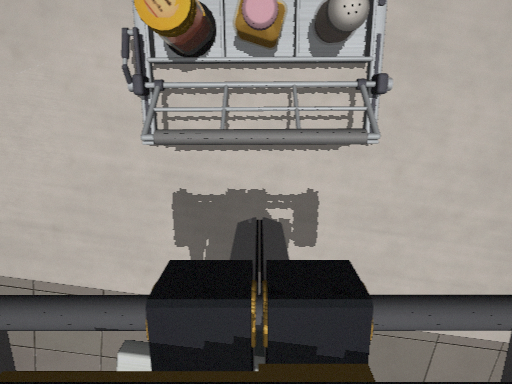

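View pics/top7.png

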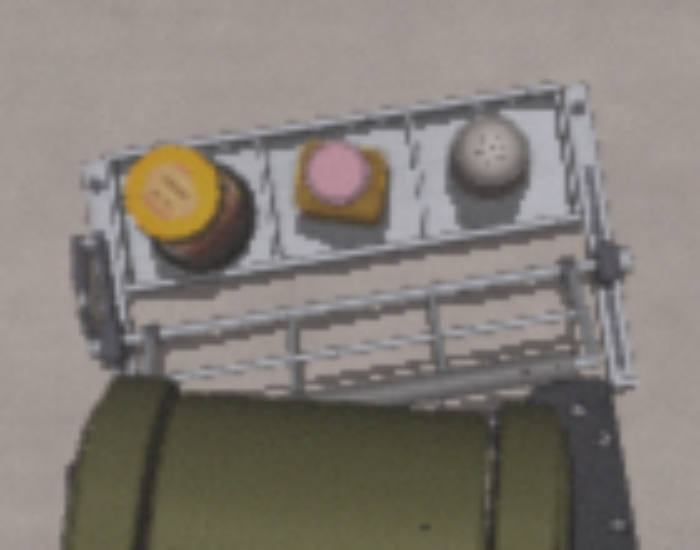

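The wrist view shows the jar standing in its bay. The bar lies level at row ~137, columns 152–371, with the shut fingers centred under it at column 261. Next I'll locate the bar in rack coordinates.

Run:
```python
from h import *
import pickle
w=pickle.load(open("wrist7.pkl","rb")); t=pickle.load(open("top0.pkl","rb"))
y=.148; X=np.array([np.cos(y),np.sin(y)]); Y=np.array([-np.sin(y),np.cos(y)]); O=np.array([580.9,24.8])
rk=lambda P:(round(float((P[:2]-O)@X),1),round(float((P[:2]-O)@Y),1))
g=cv2.cvtColor(w["p"],cv2.COLOR_BGR2GRAY)
print(g[122:152,261].tolist())
for u in(152,261,371): print("bar",u,rk(onz(w,u,137,83)))
print("hinge",rk(onz(w,261,85,26)),"frontrim",rk(onz(w,261,60,25)))
Z=lambda x,y:((x+.5)/5+160-.5,(y+.5)/5+140-.5)
print("top bar",rk(onz(t,*Z(371,397.5),83)),"top hinge",rk(onz(t,*Z(352,303),26)),"tcp",rk(manip.read_state()["eef_pos"]))
```

```text
[177, 177, 176, 174, 176, 174, 177, 58, 91, 94, 106, 112, 121, 129, 130, 130, 122, 120, 111, 101, 94, 74, 55, 92, 93, 93, 92, 141, 174, 176]
bar 152 (-105.8, 97.2)
bar 261 (-105.7, -1.2)
bar 371 (-105.7, -100.5)
hinge (-57.6, -1.5) frontrim (-33.2, -1.4)
top bar (-106.1, 1.2) top hinge (-57.3, 5.9) tcp (-149.7, 0.7)
```

Both views agree: bar at rack x −106, hinge at −57.5. So contact should come at TCP rack x of about −121, and the snap at about −81. I'll descend to z 63 at a standoff.

Emit:
{"api": "jog_arm", "payload": {"commands": [[0,0,-0.015,0,0,0,0],[0,0,-0.045,0,0,0,0],[0,0,-0.075,0,0,0,0],[0,0,-0.103,0,0,0,0],[0,0,-0.125,0,0,0,0],[0,0,-0.136,0,0,0,0],[0.005,0.001,-0.1385,0,0,0,0],[0.012,0.002,-0.1385,0,0,0,0],[0.019,0.003,-0.1385,0,0,0,0],[0.022,0.0033,-0.1385,0,0,0,0]]}}

```text
clock: 15.8
eef_pos: [455.3, 6.6, 63.1]
eef_rot: [3.141, -0.001, 0.148]
wrist_force: [0.1, 1.0, 0.8]
finger_gap: 0.8
```

Emit:
{"api": "jog_arm", "payload": {"commands": [[0.001,0.0001,0,0,0,0,0],[0.002,0.0003,0,0,0,0,0],[0.003,0.0004,0,0,0,0,0],[0.004,0.0006,0,0,0,0,0],[0.005,0.0007,0,0,0,0,0],[0.006,0.0009,0,0,0,0,0],[0.007,0.001,0,0,0,0,0],[0.008,0.0012,0,0,0,0,0],[0.009,0.0013,0,0,0,0,0],[0.01,0.0015,0,0,0,0,0]]}}

```text
clock: 17.05
eef_pos: [463.7, 8.0, 62.3]
eef_rot: [-3.141, 0.002, 0.148]
wrist_force: [-5.1, -1.6, 0.4]
finger_gap: 0.1
```

```bash
cat > g.py <<'E'
from h import *
import sys,pickle
y=.148; X=np.array([np.cos(y),np.sin(y)]); Y=np.array([-np.sin(y),np.cos(y)]); O=np.array([580.9,24.8])
s=manip.read_state(); p=s["eef_pos"]; f=s["wrist_force"]
print("rack x,y",((p[:2]-O)@X).round(1),((p[:2]-O)@Y).round(1),"z",p[2].round(1),"Fx",(f[:2]@X).round(2),"F",f.round(2),"gap",round(s["finger_gap"],1),"t",s["clock"])
w=cam("wrist"); cv2.imwrite(f"pics/{sys.argv[1]}.png",w["p"]); pickle.dump(w,open(sys.argv[1]+".pkl","wb"))
E
python3 g.py p1
```

```text
rack x,y -118.4 0.7 z 62.3 Fx -5.28 F [-5.1  -1.58  0.42] gap 0.1 t 17.05
```

View pics/p1.png

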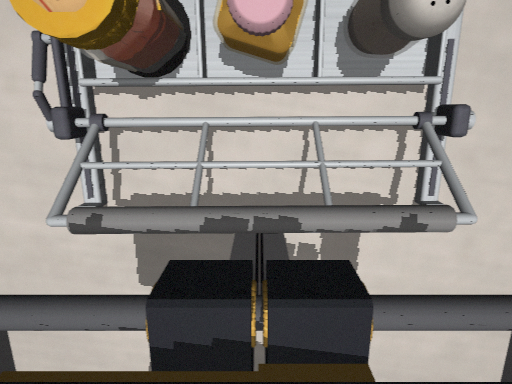

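The fingers met the bar as predicted: 5.3 N back-push at rack x −118, with the bar at row ~218 in front of the fingertips. I'll push on along rack +x and rise with the bar.

Emit:
{"api": "jog_arm", "payload": {"commands": [[0.002,0.0003,0.0015,0,0,0,0],[0.004,0.0006,0.003,0,0,0,0],[0.006,0.0009,0.0045,0,0,0,0],[0.008,0.0012,0.006,0,0,0,0],[0.01,0.0015,0.0075,0,0,0,0],[0.012,0.0018,0.009,0,0,0,0],[0.014,0.0021,0.01,0,0,0,0],[0.016,0.0024,0.011,0,0,0,0],[0.0175,0.0026,0.012,0,0,0,0],[0.019,0.0028,0.0125,0,0,0,0]]}}

```text
clock: 18.35
eef_pos: [483.7, 11.0, 75.3]
eef_rot: [-3.141, -0.0, 0.147]
wrist_force: [-3.3, 1.4, 0.8]
finger_gap: 0.6
```

```bash
python3 g.py p2
```

```text
rack x,y -98.1 0.6 z 75.3 Fx -3.02 F [-3.27  1.41  0.75] gap 0.6 t 18.35
```

View pics/p2.png

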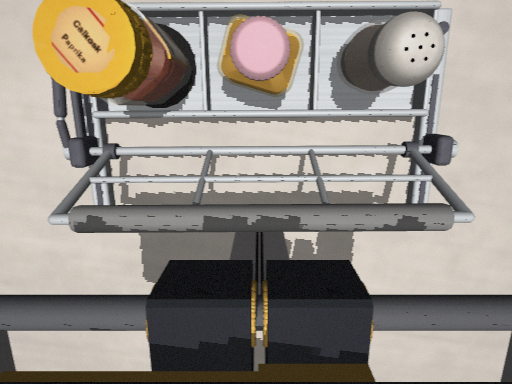

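The gate is rising with the fingers and the force is falling (3 N). I'll go slower now.

Emit:
{"api": "jog_arm", "payload": {"commands": [[0.001,0.00015,0.0005,0,0,0,0],[0.002,0.0003,0.001,0,0,0,0],[0.003,0.00045,0.0015,0,0,0,0],[0.004,0.0006,0.002,0,0,0,0],[0.005,0.00075,0.0025,0,0,0,0],[0.006,0.0009,0.003,0,0,0,0],[0.007,0.001,0.0035,0,0,0,0],[0.008,0.0012,0.004,0,0,0,0],[0.009,0.0013,0.004,0,0,0,0],[0.01,0.0015,0.004,0,0,0,0]]}}

```text
clock: 19.65
eef_pos: [493.7, 12.3, 79.2]
eef_rot: [3.141, -0.0, 0.147]
wrist_force: [-1.6, 0.8, 0.1]
finger_gap: 0.9
```

```bash
python3 g.py p3
```

```text
rack x,y -88.1 0.5 z 79.2 Fx -1.43 F [-1.56  0.8   0.14] gap 0.9 t 19.65
```

View pics/p3.png

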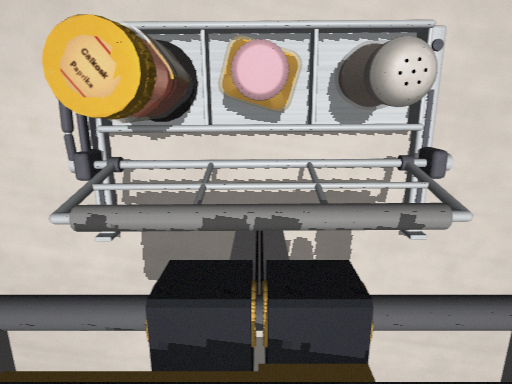

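Emit:
{"api": "jog_arm", "payload": {"commands": [[0.0006,0.0001,0.0002,0,0,0,0],[0.0012,0.0002,0.0004,0,0,0,0],[0.0018,0.0003,0.0006,0,0,0,0],[0.0024,0.0004,0.0008,0,0,0,0],[0.003,0.00045,0.001,0,0,0,0],[0.0036,0.0005,0.0012,0,0,0,0],[0.0042,0.0006,0.0014,0,0,0,0],[0.0048,0.0007,0.0016,0,0,0,0],[0.0054,0.0008,0.0018,0,0,0,0],[0.006,0.0009,0.002,0,0,0,0]]}}

```text
clock: 20.95
eef_pos: [499.6, 13.3, 81.3]
eef_rot: [3.142, -0.0, 0.147]
wrist_force: [-0.8, -0.5, 0.0]
finger_gap: 1.1
```

```bash
python3 g.py p4
```

```text
rack x,y -82.1 0.6 z 81.3 Fx -0.86 F [-0.79 -0.54  0.04] gap 1.1 t 20.95
```

View pics/p4.png

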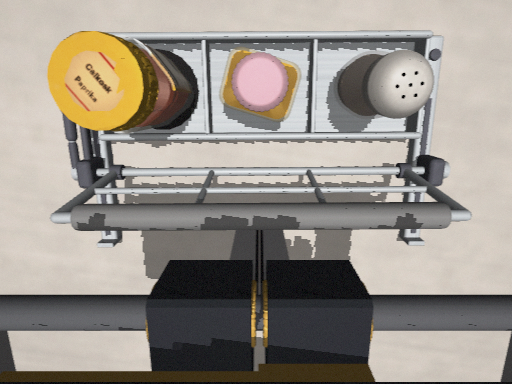

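The snap should be about 2 mm ahead. I'll take fine steps and hold at the end.

Emit:
{"api": "jog_arm", "payload": {"commands": [[0.0004,0.0001,0.0001,0,0,0,0],[0.0008,0.0001,0.0002,0,0,0,0],[0.0012,0.0002,0.0003,0,0,0,0],[0.0016,0.0002,0.0004,0,0,0,0],[0.002,0.0003,0.0005,0,0,0,0],[0.0024,0.0004,0.0006,0,0,0,0],[0.0024,0.0004,0.0006,0,0,0,0],[0.0024,0.0004,0.0006,0,0,0,0],[0.0024,0.0004,0.0006,0,0,0,0],[0.0024,0.0004,0.0006,0,0,0,0]]}}

```text
clock: 22.25
eef_pos: [502.0, 13.7, 81.8]
eef_rot: [-3.142, 0.0, 0.147]
wrist_force: [-0.6, -0.5, 0.1]
finger_gap: 0.4
```

```bash
python3 g.py p5
```

```text
rack x,y -79.7 0.6 z 81.8 Fx -0.67 F [-0.6  -0.52  0.13] gap 0.4 t 22.25
```

View pics/p5.png

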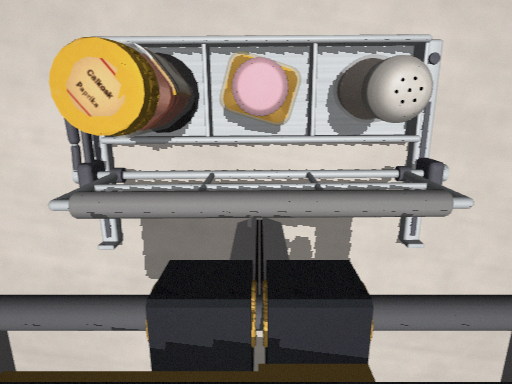

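The bar jumped from row 216 to 204 and left the fingers, so the gate has snapped. I'll back straight off, then lift.

Emit:
{"api": "jog_arm", "payload": {"commands": [[-0.005,-0.0007,0,0,0,0,0],[-0.015,-0.002,0,0,0,0,0],[-0.03,-0.0045,0,0,0,0,0],[-0.045,-0.0067,0,0,0,0,0],[-0.06,-0.009,0,0,0,0,0],[-0.07,-0.0105,0.01,0,0,0,0],[-0.075,-0.011,0.035,0,0,0,0],[-0.075,-0.011,0.07,0,0,0,0],[-0.075,-0.011,0.1,0,0,0,0],[-0.075,-0.011,0.12,0,0,0,0]]}}

```text
clock: 23.55
eef_pos: [426.9, 2.6, 204.0]
eef_rot: [3.141, -0.002, 0.147]
wrist_force: [1.0, 0.6, 0.1]
finger_gap: 0.4
```

Emit:
{"api": "jog_arm", "payload": {"commands": [[0,-0.02,0,0,0,0,0],[0,-0.06,0,0,0,0,0],[0,-0.1,0,0,0,0,0],[0,-0.14,0,0,0,0,0],[0,-0.18,0,0,0,0,0],[0,-0.22,0,0,0,0,0],[0,-0.25,0,0,0,0,0],[0,-0.27,0,0,0,0,0],[0,-0.28,0,0,0,0,0],[0,-0.28,0,0,0,0,0]]}}

```text
clock: 24.8
eef_pos: [427.0, -277.2, 201.9]
eef_rot: [-3.141, 0.0, 0.147]
wrist_force: [0.6, 0.4, -0.3]
finger_gap: 0.6
```

Run:
```python
from h import *
import pickle
y=.148; X=np.array([np.cos(y),np.sin(y)]); O=np.array([580.9,24.8])
s=manip.read_state(); print(s["eef_pos"],s["wrist_force"],s["clock"])
c=cam("top"); pickle.dump(c,open("top9.pkl","wb")); cv2.imwrite("pics/top9.png",cv2.resize(c["p"][140:250,160:300],None,fx=5,fy=5,interpolation=cv2.INTER_CUBIC))
b=cam("scene"); cv2.imwrite("pics/scene9.png",cv2.resize(b["p"][130:290,140:320],None,fx=4,fy=3.7))
```

```text
[ 426.96095256 -277.19078162  201.89468339] [ 0.5867644   0.44211121 -0.32446645] 24.8
```

View pics/top9.png

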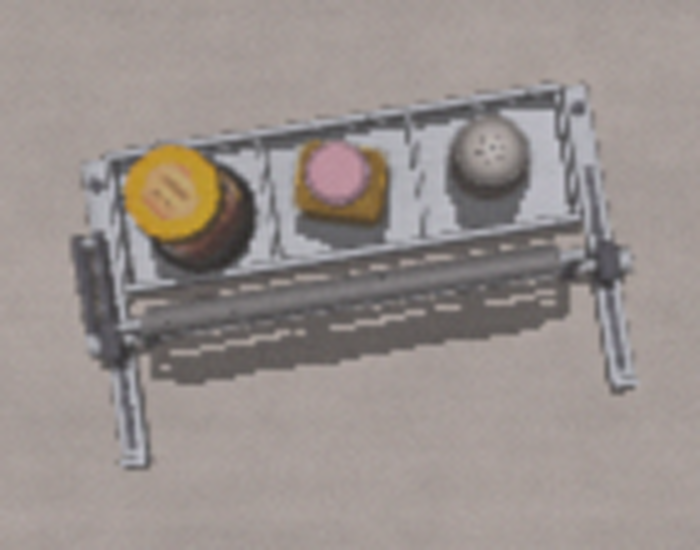

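View pics/scene9.png

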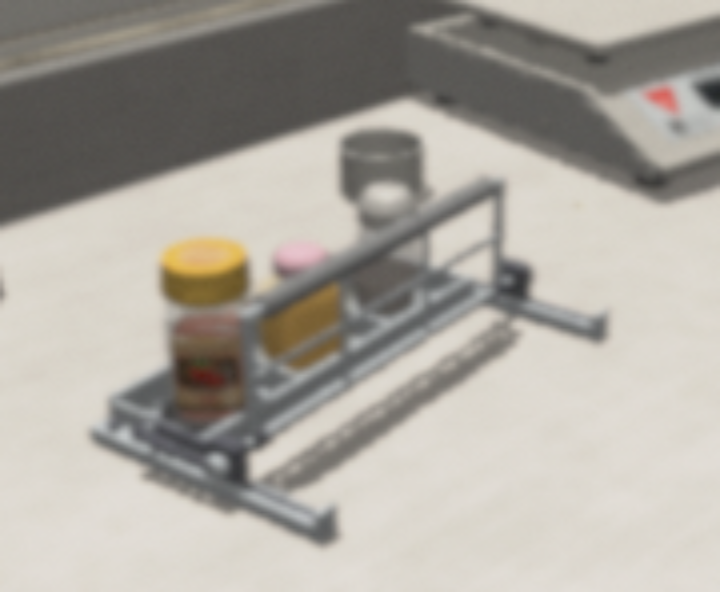

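Run:
```python
from h import *
import pickle
y=.148; X=np.array([np.cos(y),np.sin(y)]); Y=np.array([-np.sin(y),np.cos(y)]); O=np.array([580.9,24.8]); rk=lambda P:((P[:2]-O)@X,(P[:2]-O)@Y)
t=pickle.load(open("top9.pkl","rb")); Z=lambda x,y:((x+.5)/5+160-.5,(y+.5)/5+140-.5)
print("bar upright rack x",rk(onz(t,*Z(350,290),101)),"jar cap",rk(onz(t,*Z(173,190),104)))
print(manip.sign_off())
```

```text
bar upright rack x (np.float64(-56.974699713298186), np.float64(2.6736622481328447)) jar cap (np.float64(0.03482347157694601), np.float64(75.25343052725714))
the job is handed in; nothing more can be done
None
```

The job is handed in at about 25 s of the 67 s allowed, though signing off gives no verdict. The jar stands upright in the empty left (+y) bay. The gate was then pushed up and stands at its stop.

- **Jar:** I set it on the coaster while the gate was still down. The last top view puts its cap at rack (0, 75) mm, against a bay centre of (0, 76).
- **Gate:** I pushed the middle of the top bar with shut fingers. The wrist force fell from about 5 N at contact to 0.7 N by the time the gate had snapped out of the fingers. I then backed off without touching it again. The bar now sits at rack x −57, against a measured hinge position of −57.5, so it is upright.
- **Other containers:** The syrup and shaker look unmoved in the last top and scene views. The robot is touching nothing, and its wrist force readings are near zero.

Two readings disagreed along the way:
- **Coaster position:** A circle fit from one wrist view put the coaster about 8 mm off. The jar was hiding part of it, and projecting the top-view position into that picture confirmed the top view, so I used that.
- **Grip gap:** The finger opening read about 51 mm on the 45 mm jar. The jar stayed put in the grip while carried.

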